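# Index the drilling turntable and lock it

## Task

Set the drilling fixture for its next hole: with a fingertip, push on an arm of the turntable to turn it until the long pointed arm points straight at the index post, and leave it there. Then push the lock lever round until it is fully home against its stop, without turning the table off its mark. Only push: do not lift the turntable off its spindle, and leave the chuck key, the tin and the slotted block where they are.

Things in the scene. Friction and masses are not known exactly. Their poses are not given: they have to be found in the camera images.
- fixture: Fixed round green cast base, 320 mm diameter, 12 mm thick, lying on the bench, with a pedestal (110 mm diameter) in the middle carrying the turntable and a graduated steel ring near its edge. Origin: centre of its underside, on the turntable's vertical axis; z up. Place and yaw vary. The lock lever's pivot stands 135 mm along its -y axis.
- table_axis (a point): Point on the vertical axis of the turntable, at the height of the platen's top face (60 mm above the bench). The steel platen is 140 mm in diameter, 45 to 60 mm above the bench; an aluminium flange clamped in its middle (within 65 mm of the axis) reaches 79 mm above the bench.
- pointer_tip (a point): Tip of the turntable's long pointed arm, 125 mm from the axis, 54 mm above the bench. The arm is a steel bar 12 mm wide, 48 to 60 mm above the bench, straight from the platen's rim (70 mm from the axis) to 108 mm, then tapering to the tip. Below it are 36 mm of free space over the base, so a finger can reach down beside it. It starts counter-clockwise of the index post.
- turntable (a joint): Angle of the pointed arm, rad, counter-clockwise from above, from the fixture's +x axis. Range -1.2 to 2.4, friction 0.12 N m (1.3 N at 95 mm); stays where left. Starts 0.5 to 2.35 rad counter-clockwise of the post. The turntable (0.9 kg) just rests on its spindle and would lift off. Two shorter spokes with 20 mm balls (centres 93 mm out) stand at 120 degrees from the pointed arm, same height.
- index_post: Fixed post clamped on the ring: a dark steel block 20 x 24 mm with a 5 mm thick steel blade on top pointing at the turntable; 65 mm above the bench at most. Origin: on the turntable's axis at bench height; its +x axis runs from there through the blade: the pointed arm must lie along it. Its angle varies within 0.45 rad of the fixture's +x axis.
- index_tip (a point): Inner tip of the index post's blade, 135 mm from the turntable's axis, 53 mm above the bench: 10 mm beyond the pointed arm's tip when the two are in line. The post reaches from here out to 163 mm from the axis.
- lock_lever (a joint): Angle of the lock lever about its vertical pivot, rad, growing clockwise seen from above. 0: released, sticking straight out along the fixture's -y axis. 1.57: fully home at its stop, lying along the fixture's -x axis. Starts at 0 to 0.3, has light friction (0.06 N m, under 1 N at the ball) and stays where it is left.
- lever_pivot (a point): Top of the lock lever's pivot, on its axis, 42 mm above the bench.
- lever_ball (a point): Centre of the black ball (22 mm) at the end of the lock lever, 82 mm from its pivot, 37 mm above the bench. The lever is a straight dark steel bar 12 mm wide, 30 to 40 mm above the bench, between pivot and ball; beyond the base's rim (160 mm from the turntable's axis) there is only the bench below it.
- chuck_key: Loose steel T-shaped drill chuck key, 83 x 58 x 15 mm, lying on the bench; origin under its middle. Leave it alone.
- paste_tin: Loose closed round tin, 56 mm diameter, 55 mm high; origin under its centre. Leave it alone.
- slot_block: Loose slotted steel set-up block 50 x 40 x 35 mm; origin under its centre. Leave it alone.

How it is judged (in metres and radians):
On the way, in this order (a step that is already met when the one before it is completed fails the run):
1. the long pointed arm points at the index post (tip within 7 mm sideways of the post's line), at rest (y of pointer_tip in the frame of index_post between -0.007 and 0.007 m and x of pointer_tip in the frame of index_post above 0.1 m and velocity of joint turntable between -0.05 and 0.05 rad/s), for 0.3 s.
2. the lock lever is home (beyond 1.4 rad) (value of joint lock_lever above 1.4 rad), for 0.2 s.
At the end, for the whole second after the job is handed in: The pointed arm's tip lies within 7 mm sideways of the index post's line, at rest, the lock lever is home (beyond 1.4 rad of its 1.57), and the turntable sits on its spindle (all of step 1 and value of joint lock_lever above 1.4 rad and height (world z) of pointer_tip below 0.058 m); the robot touches nothing.
It fails at once if the turntable is lifted on its spindle (more than 8 mm) (height (world z) of pointer_tip above 0.062 m).
It fails at once if a bystander (chuck key, tin, slotted block) is moved more than 25 mm (distance of any of chuck_key, paste_tin, slot_block from where it was at the start of the episode above 0.025 m).
It also fails if it takes over 58 s, if anything falls off the work surface, if the arm or the gripper's body presses on something with over 40 N, if the wrist force passes 120 N, or if a joint passes its speed limit or range.

## Robot

A 6-joint arm with a two-finger parallel gripper is mounted at the origin on the work surface. World frame = base frame: x ahead of the robot, y to its left, z up, the work surface at z = 0. Lengths are in m, angles in degrees, forces in N, time in s.
With the tool pointing down it reaches from about 0.3 to 0.75 m from the base axis. Payload 8.5 kg.
Tool frame: the origin (TCP) lies on the centre line of the jaws, within the pads' length; the fingertips stand 19 mm ahead of it and the grasp point (between the pads) is the TCP (env.tcp_to_tips is the z of the fingertips in the tool frame, in m); z points along the fingers, y is the line along which they close (so a half turn about z gives the same grasp; the last joint's range is limited). The gripper opens to 85 mm and grips with 20 to 120 N. Pads are 22 mm wide; open, the fingers measure 114 mm over their backs; the gripper's body (76 mm by 85 mm) begins 54 mm behind the grasp point. The pads swing forward as they close: fully open they stand 13 mm farther back than shut.
Start: joints at [-88.883, 21.807, 74.336, -0, 83.858, -12.336], TCP at [0.128, -0.535, 0.25] pointing down, gripper open.
Joint ranges: [-178.18, 178.18], [-50.72, 133.34], [12.68, 142.11], [-81.47, 261.47], [9.98, 163.14], [-165.26, 165.26]. Speed limits (degrees/s): [136.94, 136.94, 180, 180, 180, 180].

## Interface

Orientations are given as a 3x3 rotation matrix whose columns are the frame's x, y, z axes.
In Python, from rig import env gives the robot as it stands.
- The arm moves only by the tool servo_tool, never from a script. Its argument "steps" is a list of rows, each an object of numbers: "tx", "ty", "tz": the shift along the world's x, y, z in cm; "yaw": the turn about the world's z in degrees; "claw": the finger opening in cm, from 0 to 8.54. In form: [{"tx": .., "ty": .., "tz": .., "yaw": .., "claw": ..}, ...]. A call has 1 to 20 rows; each row shifts and turns the commanded pose from where the row before left it; what a row does not reach is not made up. A row lasts 1/10 s, in which the tool goes at most 50 mm and 8.59 degrees, less where a joint would pass 70% of its speed; a pose out of reach is approached as far as the arm can. A call with a gripper value outside its range is refused whole. The fingers move at their own pace and stop on an object; "newtons" is the grip in N (left out, the last holds). Time passes only in rows, so rows that do not move let the fingers close. It gives the time, the measured TCP pose, the force, the opening and the grip force at its end, in the units of the state.
- env.observe(): the state, without advancing time (a new reading comes with each control period).
- env.get_image(name): name is "scene" or "top" or "wrist"; returns (picture, depth): 384x512x3 uint8, red, green, blue; 384x512 float32, m along the optical axis (not along the pixel's ray), 0 where there is no reading.
- env.camera_model(name): a dict with "fovy" (degrees; the focal length in pixels is half the picture's height over the tangent of half this angle, whatever the lens; pixels are square), "cx", "cy" (the principal point, pixels), "dist_coeffs" ([k1, k2, p1, p2, k3] as OpenCV has them; the pictures are not rectified), "T" (4x4, takes a point from camera to world coordinates). Camera axes: x right, y down, z forward; pixel columns grow to the right and rows downward; lengths in m; the calibration is good to about 2 mm. A picture is of the moment at which its call begins: read the wrist's pose just before it. camera_model takes no time and is no camera call; for the wrist camera it gives the pose at the moment of the call.
- env.close_job(): hands the job in; it is judged then, once.
The state is a dict: "time_s": time; "q": joint angles; "qvel": joint speeds; "joint_efforts": joint torques, N m; "position": TCP position; "tool_rot": TCP orientation; "ft_force": force on the tool from outside, world axes, zero at the start; "wrist_torque": the same for the moment, N m; "grip_width": finger opening in m; "gripper_force": force on a finger pad.
Only numpy, scipy, OpenCV 4.12 (cv2) and the standard library are available. Lean on these libraries where they do the work, as an engineer would, in place of code of your own. Each camera call takes 0.05 s, during which the arm holds its last target. There are 200 camera calls.

## Working session

There is one attempt and no reset: what is moved stays moved. The work goes in short steps, Python scripts to look and compute and a tool call to move; the robot and the scene stay as the last step left them, time stands still between calls to the robot, and variables do not carry over. Pictures are saved under pics/ and viewed, at most 10 in all, crops included, and the job is handed in when it is done.

Besides the shell and the picture viewer there is one more tool, called after ">>>" as a command line: name --argument value ..., lists and objects as JSON in quotes. servo_tool: Moves the arm, as the interface text tells. Its arguments: {"type":"object","properties":{"steps":{"type":"array"},"newtons":{"type":"number"}},"required":["steps"]}

```bash
mkdir -p pics
cat > h.py <<'E'
import numpy as np, cv2
from rig import env
def K(m):
    f=192/np.tan(np.radians(m["fovy"]/2)); return np.array([[f,0,m["cx"]],[0,f,m["cy"]],[0,0,1]])
def ray(m,px,z):
    u=cv2.undistortPoints(np.array([px],float).reshape(-1,1,2),K(m),np.array(m["dist_coeffs"],float)).reshape(-1,2)
    T=np.array(m["T"]); d=np.c_[u,np.ones(len(u))]@T[:3,:3].T; o=T[:3,3]
    return o+d*((z-o[2])/d[:,2])[:,None]
E
python3 - <<'E'
from h import *
for n in("top","scene"):
    p,d=env.get_image(n); cv2.imwrite(f"pics/{n}0.png",p[:,:,::-1]); np.savez(f"{n}0.npz",p=p,d=d)
    print(n,np.round(env.camera_model(n)["T"],3).tolist())
s=env.observe();print(s["time_s"],s["position"],s["tool_rot"])
a=cv2.imread("pics/top0.png");cv2.imwrite("pics/t0.png",cv2.resize(a,(800,600),interpolation=cv2.INTER_CUBIC))
E
```

```text
top [[-0.024, -0.998, 0.061, 0.539], [-1.0, 0.023, -0.019, 0.105], [0.018, -0.062, -0.998, 0.945], [0.0, 0.0, 0.0, 1.0]]
scene [[0.471, 0.637, -0.61, 1.177], [0.882, -0.346, 0.32, -0.196], [-0.007, -0.689, -0.725, 0.792], [0.0, 0.0, 0.0, 1.0]]
0.1 [ 0.1279299  -0.53469433  0.2497649 ] [[ 9.72575002e-01  2.32589476e-01 -2.09214556e-05]
 [ 2.32589306e-01 -9.72574172e-01  1.30173982e-03]
 [ 2.82423316e-04 -1.27090572e-03 -9.99999153e-01]]
```

View pics/t0.png

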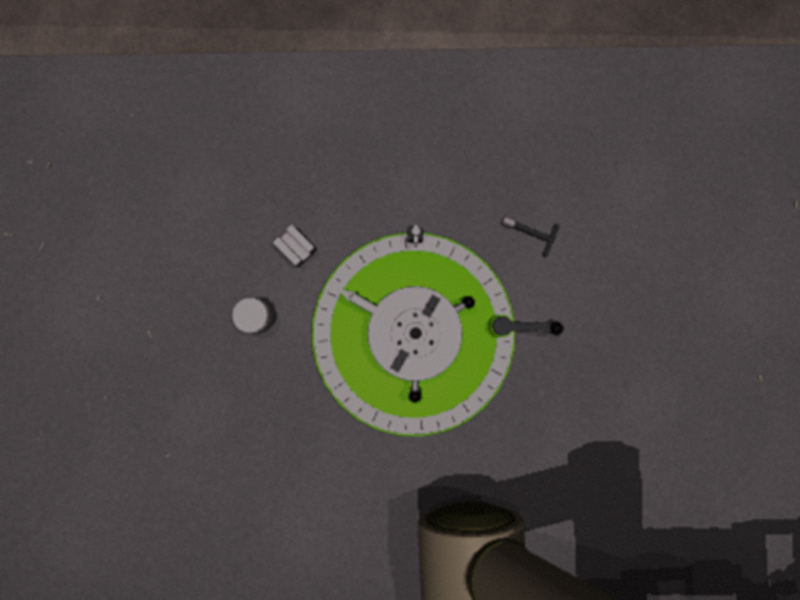

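View pics/scene0.png

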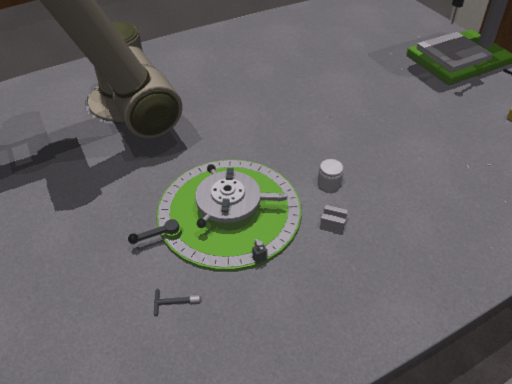

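Top view (800×600): axis at (415,333), pointer tip at (345,292), index post at (415,235), lever pivot at (502,326), ball at (557,328). The tin is at (250,315), the block at (294,245) and the key at (530,235). Next I'll convert these to positions.

Run:
```python
from h import *
m=env.camera_model("top"); p=np.load("top0.npz")["p"]
hsv=cv2.cvtColor(p,cv2.COLOR_RGB2HSV)
g=cv2.inRange(hsv,(35,120,60),(75,255,255)); 
c=max(cv2.findContours(g,0,1)[0],key=cv2.contourArea); 
P=ray(m,c.reshape(-1,2),0.012)[:,:2]
(cx,cy),r=cv2.minEnclosingCircle(P.astype(np.float32)*1000); print("base",cx,cy,r)
s=512/800
def q(u,v,z): 
    return ray(m,[(u*s,v*s)],z)[0][:2]
A=np.array([cx,cy])/1000
for n,u,v,z in[("axis",415,333,.079),("ptip",345,292,.054),("itip",415,227,.06),("ipost",414,240,.05),("piv",502,326,.042),("ball",557,328,.037),("tin",250,315,.055),("block",294,245,.035),("keyhandle",551,240,.01),("keytip",508,222,.01)]:
    w=q(u,v,z); d=w-A; print(n,w.round(4),"r",round(np.hypot(*d),4),"ang",round(np.degrees(np.arctan2(d[1],d[0])),1))
a=p[120:290,190:370]; cv2.imwrite("pics/c0.png",cv2.resize(a,None,fx=3.5,fy=3.5,interpolation=cv2.INTER_CUBIC)[:,:,::-1]*1)
```

```text
base 537.5555419921875 61.83021926879883 137.52406311035156
axis [0.5368 0.0699] r 0.0081 ang 95.4
ptip [0.6003 0.1719] r 0.1267 ang 60.3
itip [0.695  0.0651] r 0.1574 ang 1.2
ipost [0.6769 0.0667] r 0.1395 ang 2.0
piv [ 0.5441 -0.0637] r 0.1257 ang -87.0
ball [ 0.5391 -0.1487] r 0.2105 ang -89.6
tin [0.5692 0.3132] r 0.2533 ang 82.8
block [0.6754 0.2499] r 0.2332 ang 53.8
keyhandle [ 0.6785 -0.1522] r 0.2563 ang -56.6
keytip [ 0.7087 -0.0849] r 0.2254 ang -40.6
```

View pics/c0.png

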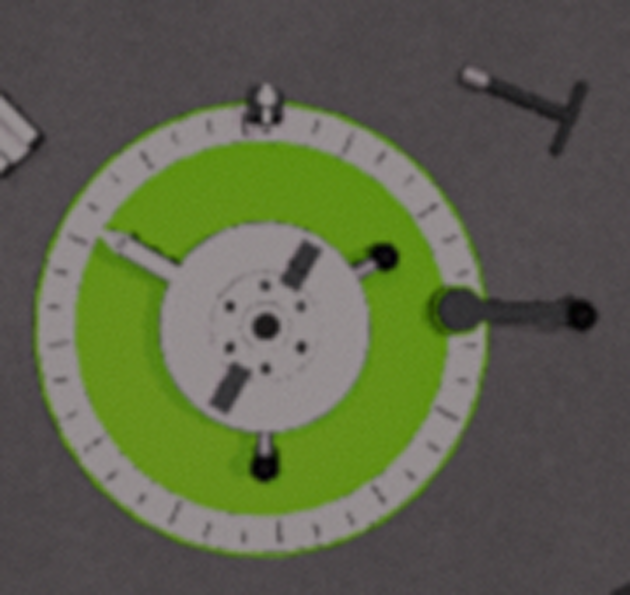

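Crop: pointer tip (103,230), spoke balls (384,257) and (264,467), post (266,100), lever pivot (458,310), lever ball (581,315), axis (265,326). The green mask caught only the inner disc, so I'll redo it with the outer rim.

Run:
```python
from h import *
m=env.camera_model("top"); p=np.load("top0.npz")["p"]
hsv=cv2.cvtColor(p,cv2.COLOR_RGB2HSV)
g=cv2.inRange(hsv,(35,90,50),(80,255,255)); g[:, :180]=0
g[300:]=0
pts=cv2.convexHull(cv2.findNonZero(g)).reshape(-1,2)
P=ray(m,pts,0.012)[:,:2]
B=np.c_[2*P,np.ones(len(P))]; x=np.linalg.lstsq(B,(P**2).sum(1),rcond=None)[0]; A=x[:2]; print("base",A,np.sqrt(x[2]+A@A))
q=lambda u,v,z: ray(m,[(u/3.5+190-.36,v/3.5+120-.36)],z)[0][:2]
print("axis from hub",q(265,326,.079))
A=(A+q(265,326,.079))/2; print(A)
for n,u,v,z in[("ptip",103,230,.054),("b1",384,257,.054),("b2",264,467,.054),("post",266,100,.065),("postlow",264,120,.05),("piv",458,310,.042),("ball",581,315,.037)]:
    w=q(u,v,z); d=w-A; print(n,w.round(4),"r",round(np.hypot(*d),4),"ang",round(np.degrees(np.arctan2(d[1],d[0])),1))
```

```text
base [0.53733039 0.07001422] 0.15972570358807345
axis from hub [0.53757071 0.07044745]
[0.53745055 0.07023083]
ptip [0.6039 0.1759] r 0.1248 ang 57.8
b1 [ 0.5816 -0.0113] r 0.0927 ang -61.5
b2 [0.4446 0.0724] r 0.0929 ang 178.6
post [0.6872 0.0654] r 0.1498 ang -1.8
postlow [0.6762 0.0665] r 0.1388 ang -1.6
piv [ 0.5452 -0.0619] r 0.1323 ang -86.7
ball [ 0.5398 -0.1467] r 0.2169 ang -89.4
```

>>> servo_tool --steps '[{"tx": 2.16,"ty": 3.5,"yaw": 2.25,"claw": 0},{"tx": 2.16,"ty": 3.5,"yaw": 2.25},{"tx": 2.16,"ty": 3.5,"yaw": 2.25},{"tx": 2.16,"ty": 3.5,"yaw": 2.25},{"tx": 2.16,"ty": 3.5,"yaw": 2.25},{"tx": 2.16,"ty": 3.5,"yaw": 2.25},{"tx": 2.16,"ty": 3.5,"yaw": 2.25},{"tx": 2.16,"ty": 3.5,"yaw": 2.25},{"tx": 2.16,"ty": 3.5,"yaw": 2.25},{"tx": 2.16,"ty": 3.5,"yaw": 2.25},{"tx": 2.16,"ty": 3.5,"yaw": 2.25},{"tx": 2.16,"ty": 3.5,"yaw": 2.25},{"tx": 2.16,"ty": 3.5,"yaw": 2.25},{"tx": 2.16,"ty": 3.5,"yaw": 2.25},{"tx": 2.16,"ty": 3.5,"yaw": 2.25},{"tx": 2.16,"ty": 3.5,"yaw": 2.25},{"tx": 2.16,"ty": 3.5,"yaw": 2.25},{"tx": 2.16,"ty": 3.5,"yaw": 2.25},{"tx": 2.16,"ty": 3.5,"yaw": 2.25},{"tx": 2.16,"ty": 3.5,"yaw": 2.25}]'

```text
invalid input at $.steps[0]: expected keys tx, ty, tz, yaw, claw
```

>>> servo_tool --steps '[{"tx": 2.16,"ty": 3.5,"tz": 0,"yaw": 2.25,"claw": 0},{"tx": 2.16,"ty": 3.5,"tz": 0,"yaw": 2.25,"claw": 0},{"tx": 2.16,"ty": 3.5,"tz": 0,"yaw": 2.25,"claw": 0},{"tx": 2.16,"ty": 3.5,"tz": 0,"yaw": 2.25,"claw": 0},{"tx": 2.16,"ty": 3.5,"tz": 0,"yaw": 2.25,"claw": 0},{"tx": 2.16,"ty": 3.5,"tz": 0,"yaw": 2.25,"claw": 0},{"tx": 2.16,"ty": 3.5,"tz": 0,"yaw": 2.25,"claw": 0},{"tx": 2.16,"ty": 3.5,"tz": 0,"yaw": 2.25,"claw": 0},{"tx": 2.16,"ty": 3.5,"tz": 0,"yaw": 2.25,"claw": 0},{"tx": 2.16,"ty": 3.5,"tz": 0,"yaw": 2.25,"claw": 0},{"tx": 2.16,"ty": 3.5,"tz": 0,"yaw": 2.25,"claw": 0},{"tx": 2.16,"ty": 3.5,"tz": 0,"yaw": 2.25,"claw": 0},{"tx": 2.16,"ty": 3.5,"tz": 0,"yaw": 2.25,"claw": 0},{"tx": 2.16,"ty": 3.5,"tz": 0,"yaw": 2.25,"claw": 0},{"tx": 2.16,"ty": 3.5,"tz": 0,"yaw": 2.25,"claw": 0},{"tx": 2.16,"ty": 3.5,"tz": 0,"yaw": 2.25,"claw": 0},{"tx": 2.16,"ty": 3.5,"tz": 0,"yaw": 2.25,"claw": 0},{"tx": 2.16,"ty": 3.5,"tz": 0,"yaw": 2.25,"claw": 0},{"tx": 2.16,"ty": 3.5,"tz": 0,"yaw": 2.25,"claw": 0},{"tx": 2.16,"ty": 3.5,"tz": 0,"yaw": 2.25,"claw": 0}]'

```text
time_s: 2.1
position: [0.5604, 0.1668, 0.25]
tool_rot: [[0.522, 0.853, -0.001], [0.853, -0.522, -0.0], [-0.0, -0.001, -1.0]]
ft_force: [1.3, -1.2, 0.9]
grip_width: -0.0002
gripper_force: 0.0
```

Run:
```python
from h import *
m=env.camera_model("wrist"); p,d=env.get_image("wrist"); np.savez("w1.npz",p=p,d=d,**{k:np.array(v) for k,v in m.items()})
cv2.imwrite("pics/w1.png",cv2.resize(p,(800,600),interpolation=cv2.INTER_CUBIC)[:,:,::-1])
```

```text
(no output)
```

View pics/w1.png

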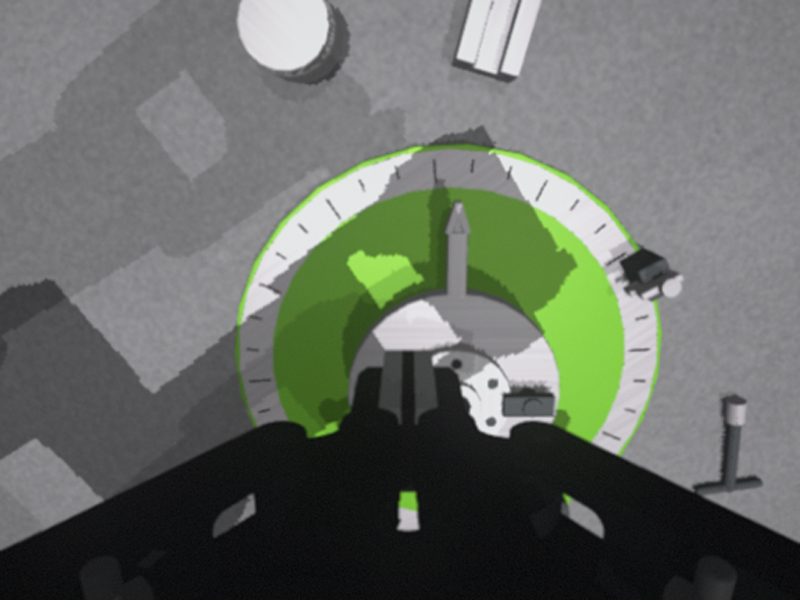

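Wrist view (800×600): pointer tip (459,202), bar meets the platen at (457,295), index post near (640,270) and partly dark. I'll zoom in on the post.

Run:
```python
from h import *
z=np.load("w1.npz"); p=z["p"]; m={k:z[k] for k in("fovy","cx","cy","dist_coeffs","T")}; m["fovy"]=float(m["fovy"])
cv2.imwrite("pics/w1c.png",cv2.resize(p[145:205,375:445],None,fx=9,fy=9,interpolation=cv2.INTER_CUBIC)[:,:,::-1])
A=np.array([.5375,.0702])
for n,u,v,h in[("ptip",459,202,.055),("bar",457,290,.06),("bar2",457,240,.06)]:
    w=ray(m,[(u*.64,v*.64)],h)[0][:2]-A; print(n,w.round(4),np.hypot(*w).round(4),np.degrees(np.arctan2(w[1],w[0])).round(1))
A0=np.r_[A,.06]
```

```text
ptip [0.0654 0.1079] 0.1262 58.8
bar [0.0372 0.0624] 0.0727 59.2
bar2 [0.0529 0.0895] 0.104 59.4
```

View pics/w1c.png

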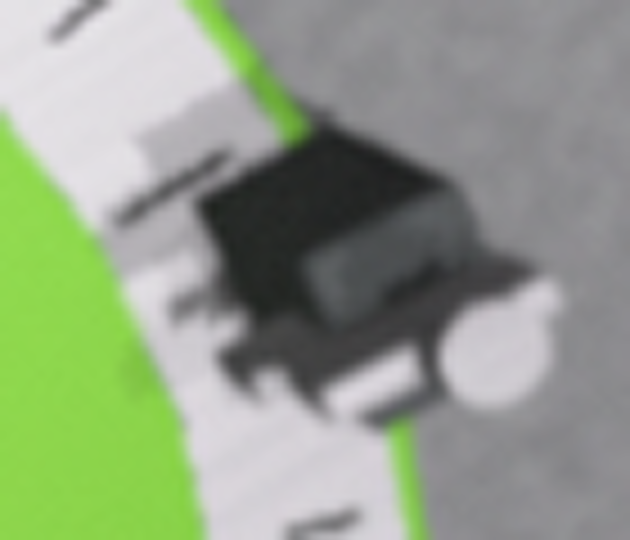

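The pointer is at about 59°. Now descend beside it.

>>> servo_tool --steps '[{"tx": 0,"ty": 0,"tz": -5,"yaw": 0,"claw": 0},{"tx": 0,"ty": 0,"tz": -5,"yaw": 0,"claw": 0},{"tx": 0,"ty": 0,"tz": -4,"yaw": 0,"claw": 0},{"tx": 0,"ty": 0,"tz": -3,"yaw": 0,"claw": 0},{"tx": 0,"ty": 0,"tz": -2,"yaw": 0,"claw": 0},{"tx": 0,"ty": 0,"tz": -1,"yaw": 0,"claw": 0},{"tx": 0,"ty": 0,"tz": 0,"yaw": 0,"claw": 0}]'

```text
time_s: 2.85
position: [0.5595, 0.165, 0.0493]
tool_rot: [[0.523, 0.852, -0.002], [0.852, -0.523, -0.0], [-0.001, -0.002, -1.0]]
ft_force: [0.4, -0.6, -0.3]
grip_width: -0.0001
gripper_force: 0.0
```

```bash
cat > arc.py <<'E'
# print rows for tool arc about axis A: from current pose by total deg in n rows at radius r, tangential offset t (m)
import sys,json; from h import *
A=np.array([.5375,.0702]); r,t,a0,a1,n=map(float,sys.argv[1:6]); n=int(n)
s=env.observe(); print(s["position"].round(4),s["ft_force"].round(1)); R=s["tool_rot"]; y0=np.degrees(np.arctan2(R[1,0],R[0,0])); pos=s["position"][:2]
c=pos
for i,a in enumerate(np.linspace(a0,a1,n)):
    e=np.radians(a); P=A+r*np.array([np.cos(e),np.sin(e)])+t*np.array([-np.sin(e),np.cos(e)])
    dx=((P-c)*100).round(2); dy=round(a-y0,1); c=c+dx/100; y0+=dy
    print(dx,dy)
E
python3 arc.py .093 .0205 59 5 19
```

```text
[0.5595 0.165  0.0493] [ 0.4 -0.6 -0.3]
[ 0.84 -0.45] 0.6
[ 0.46 -0.17] -3.0
[ 0.46 -0.2 ] -3.0
[ 0.45 -0.22] -3.0
[ 0.44 -0.24] -3.0
[ 0.42 -0.27] -3.0
[ 0.41 -0.28] -3.0
[ 0.39 -0.31] -3.0
[ 0.38 -0.33] -3.0
[ 0.35 -0.34] -3.0
[ 0.34 -0.37] -3.0
[ 0.32 -0.38] -3.0
[ 0.3 -0.4] -3.0
[ 0.28 -0.41] -3.0
[ 0.26 -0.43] -3.0
[ 0.23 -0.44] -3.0
[ 0.21 -0.45] -3.0
[ 0.19 -0.47] -3.0
[ 0.16 -0.47] -3.0
```

>>> servo_tool --steps '[{"tx": 0.42,"ty": -0.22,"tz": 0,"yaw": 0.3,"claw": 0},{"tx": 0.42,"ty": -0.22,"tz": 0,"yaw": 0.3,"claw": 0},{"tx": 0.46,"ty": -0.17,"tz": 0,"yaw": -3,"claw": 0},{"tx": 0.46,"ty": -0.2,"tz": 0,"yaw": -3,"claw": 0},{"tx": 0.45,"ty": -0.22,"tz": 0,"yaw": -3,"claw": 0},{"tx": 0.44,"ty": -0.24,"tz": 0,"yaw": -3,"claw": 0},{"tx": 0.42,"ty": -0.27,"tz": 0,"yaw": -3,"claw": 0},{"tx": 0.41,"ty": -0.28,"tz": 0,"yaw": -3,"claw": 0},{"tx": 0.39,"ty": -0.31,"tz": 0,"yaw": -3,"claw": 0},{"tx": 0.38,"ty": -0.33,"tz": 0,"yaw": -3,"claw": 0},{"tx": 0.35,"ty": -0.34,"tz": 0,"yaw": -3,"claw": 0},{"tx": 0.34,"ty": -0.37,"tz": 0,"yaw": -3,"claw": 0},{"tx": 0.32,"ty": -0.38,"tz": 0,"yaw": -3,"claw": 0},{"tx": 0.3,"ty": -0.4,"tz": 0,"yaw": -3,"claw": 0},{"tx": 0.28,"ty": -0.41,"tz": 0,"yaw": -3,"claw": 0},{"tx": 0.26,"ty": -0.43,"tz": 0,"yaw": -3,"claw": 0},{"tx": 0.23,"ty": -0.44,"tz": 0,"yaw": -3,"claw": 0},{"tx": 0.21,"ty": -0.45,"tz": 0,"yaw": -3,"claw": 0},{"tx": 0.19,"ty": -0.47,"tz": 0,"yaw": -3,"claw": 0}]'

```text
time_s: 4.75
position: [0.6277, 0.1034, 0.0513]
tool_rot: [[0.99, 0.138, 0.001], [0.138, -0.99, 0.0], [0.001, -0.0, -1.0]]
ft_force: [-1.7, 1.2, -1.5]
grip_width: 0.0
gripper_force: 0.7
```

Run:
```python
from h import *
print(env.observe()["ft_force"].round(1),env.observe()["position"].round(4))
m=env.camera_model("top"); p,d=env.get_image("top"); np.savez("top1.npz",p=p)
m=env.camera_model("wrist"); w,d=env.get_image("wrist"); np.savez("w2.npz",p=w,**{k:np.array(v) for k,v in m.items()})
a=cv2.resize(p[130:270,200:340],(560,560),interpolation=cv2.INTER_CUBIC)
cv2.imwrite("pics/c1.png",a[:,:,::-1]);cv2.imwrite("pics/w2.png",cv2.resize(w,(800,600),interpolation=cv2.INTER_CUBIC)[:,:,::-1])
```

```text
[-1.7  1.2 -1.5] [0.6277 0.1034 0.0513]
```

View pics/w2.png

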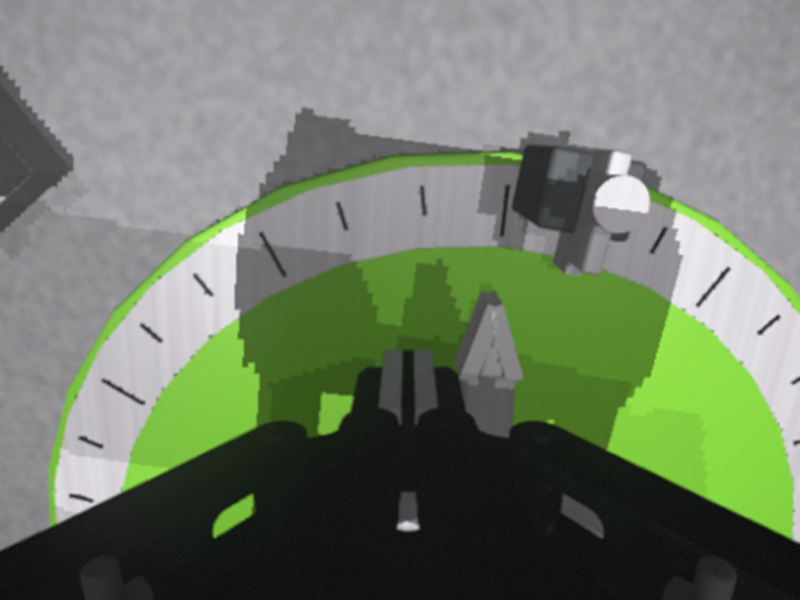

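Wrist view: pointer tip (489,292); blade inner end around (582,272), its left face and top meeting there; knob (621,205). The pointer still has to go clockwise.

Run:
```python
from h import *
z=np.load("w2.npz"); p=z["p"]; m={k:z[k] for k in("fovy","cx","cy","dist_coeffs","T")}; m["fovy"]=float(m["fovy"])
cv2.imwrite("pics/w2c.png",cv2.resize(p[85:205,285:425],None,fx=5,fy=5,interpolation=cv2.INTER_CUBIC)[:,:,::-1])
A=np.array([.5375,.0702])
for n,u,v,h in[("ptip",489,292,.054),("blade",582,272,.053),("bladetopL",588,232,.06),("bladetopR",608,236,.06),("frontL",557,268,.05),("frontR",603,270,.053)]:
    w=ray(m,[(u*.64,v*.64)],h)[0][:2]-A; print(n,w.round(4),np.hypot(*w).round(4),np.degrees(np.arctan2(w[1],w[0])).round(1))
```

```text
ptip [0.1258 0.0182] 0.1271 8.2
blade [ 0.1335 -0.0032] 0.1335 -1.4
bladetopL [1.44e-01 1.00e-04] 0.144 0.0
bladetopR [ 0.1437 -0.0046] 0.1438 -1.8
frontL [0.133 0.002] 0.133 0.9
frontR [ 0.1346 -0.0082] 0.1349 -3.5
```

View pics/w2c.png

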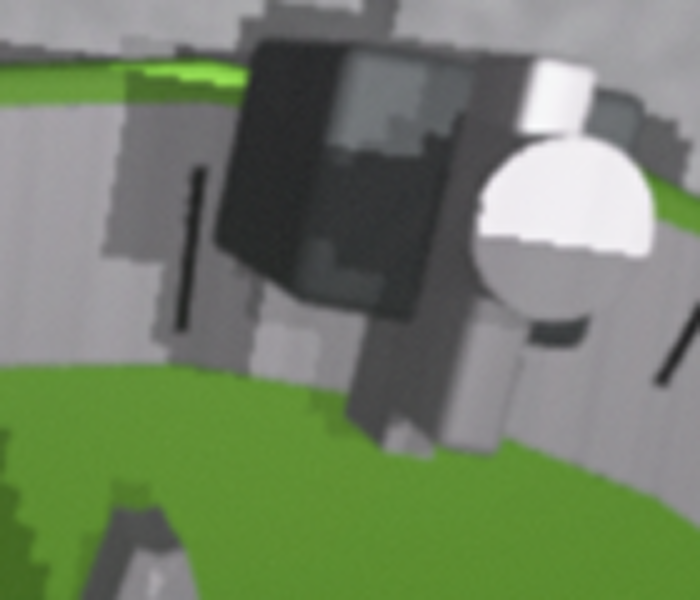

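View pics/c1.png

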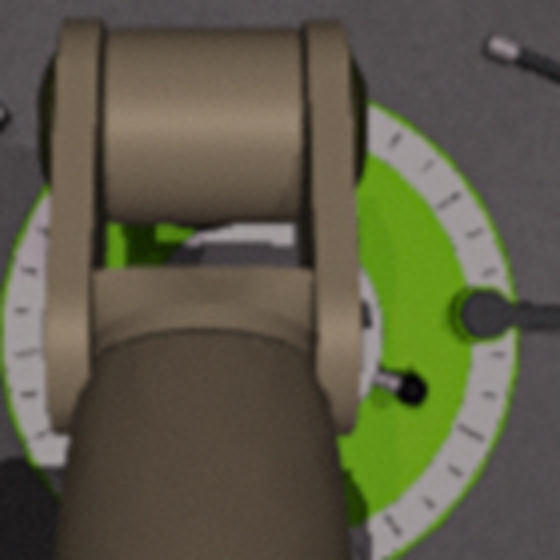

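Crop (×5, offset 285,85): the blade's top strip runs from its inner end near (470,445) to the lit outer part at (560,95). The top view is blocked by the arm.

```bash
python3 - <<'E'
from h import *
z=np.load("w2.npz"); m={k:z[k] for k in("fovy","cx","cy","dist_coeffs","T")}; m["fovy"]=float(m["fovy"])
A=np.array([.5375,.0702])
for n,u,v,h in[("ptip",140,510,.054),("ptip2",150,550,.06),("in",470,448,.065),("inL",440,445,.065),("inR",500,450,.065),("out",560,60,.065),("outL",530,60,.065),("in60",470,448,.06),("out60",560,60,.06)]:
    w=ray(m,[(u/5+284.6,v/5+84.6)],h)[0][:2]-A; print(n,w.round(4),np.hypot(*w).round(4),np.degrees(np.arctan2(w[1],w[0])).round(1))
E
python3 arc.py .093 .0205 4 -2 4; python3 arc.py .093 .0405 0 0 1
```

```text
ptip [0.1259 0.0183] 0.1272 8.3
ptip2 [0.1247 0.0183] 0.126 8.4
in [ 0.1361 -0.0008] 0.1361 -0.3
inL [0.136  0.0012] 0.136 0.5
inR [ 0.1363 -0.0029] 0.1363 -1.2
out [ 0.1618 -0.0009] 0.1618 -0.3
outL [0.1615 0.001 ] 0.1615 0.4
in60 [ 0.1351 -0.0028] 0.1351 -1.2
out60 [ 0.162  -0.0029] 0.162 -1.0
[0.628  0.103  0.0512] [ 0.6  0.5 -0.8]
[ 0.08 -0.58] -4.0
[ 0.09 -0.33] -2.0
[ 0.08 -0.32] -2.0
[ 0.07 -0.32] -2.0
[0.628  0.103  0.0512] [ 0.6  0.5 -0.8]
[0.25 0.77] -8.0
```

Post at about −0.8° and pointer at about 8.3°, so turn by −9°.

>>> servo_tool --steps '[{"tx": 0.08,"ty": -0.3,"tz": 0,"yaw": -1.8,"claw": 0},{"tx": 0.07,"ty": -0.3,"tz": 0,"yaw": -1.8,"claw": 0},{"tx": 0.06,"ty": -0.3,"tz": 0,"yaw": -1.8,"claw": 0},{"tx": 0.04,"ty": -0.3,"tz": 0,"yaw": -1.8,"claw": 0},{"tx": 0.02,"ty": -0.3,"tz": 0,"yaw": -1.8,"claw": 0},{"tx": 0,"ty": 0,"tz": 0,"yaw": 0,"claw": 0},{"tx": 0,"ty": 0,"tz": 0,"yaw": 0,"claw": 0},{"tx": 0,"ty": 0.5,"tz": 0,"yaw": 0,"claw": 0},{"tx": 0,"ty": 1.5,"tz": 0,"yaw": 0,"claw": 0},{"tx": 0,"ty": 0,"tz": 5,"yaw": 0,"claw": 0},{"tx": 0,"ty": 0,"tz": 5,"yaw": 0,"claw": 0},{"tx": -2,"ty": 0,"tz": 3,"yaw": 0,"claw": 0},{"tx": -4,"ty": -2,"tz": 0,"yaw": 0,"claw": 0},{"tx": 0,"ty": 0,"tz": 0,"yaw": 0,"claw": 0},{"tx": 0,"ty": 0,"tz": 0,"yaw": 0,"claw": 0}]'

```text
time_s: 6.35
position: [0.5695, 0.0894, 0.1808]
tool_rot: [[1.0, -0.016, 0.0], [-0.016, -1.0, 0.0], [0.0, -0.0, -1.0]]
ft_force: [0.4, -0.2, 0.2]
grip_width: -0.0003
gripper_force: 0.0
```

Run:
```python
from h import *
m=env.camera_model("wrist"); w,d=env.get_image("wrist"); np.savez("w3.npz",p=w,d=d,**{k:np.array(v) for k,v in m.items()})
cv2.imwrite("pics/w3.png",cv2.resize(w,(800,600),interpolation=cv2.INTER_CUBIC)[:,:,::-1])
```

```text
(no output)
```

View pics/w3.png

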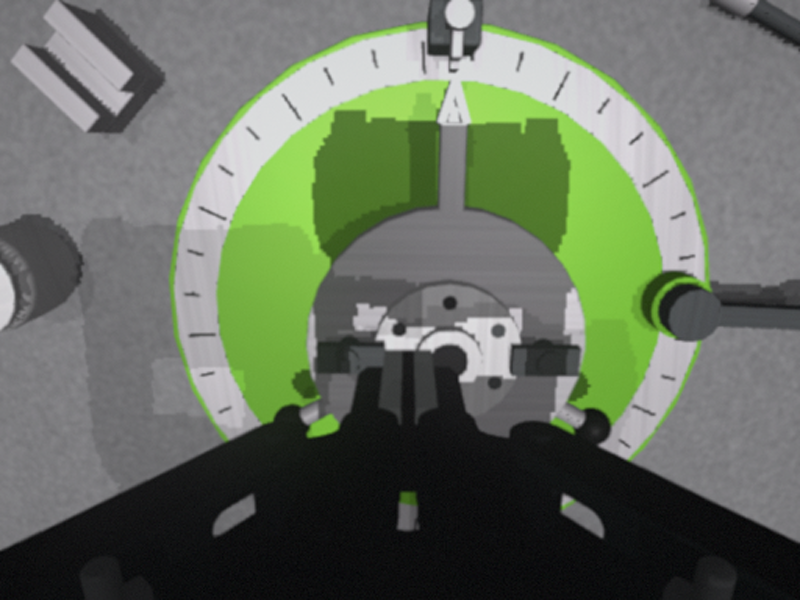

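Wrist view: bar centre (452,165), tip (454,78), blade (457,30–60). They are in line within about 1 mm, so step 1 is done. Next is the lever: flip the yaw (wrist range) while moving to its +x side.

>>> servo_tool --steps '[{"tx": 0.02,"ty": -1.02,"tz": 0,"yaw": 8.58,"claw": 0},{"tx": 0.02,"ty": -1.02,"tz": 0,"yaw": 8.58,"claw": 0},{"tx": 0.02,"ty": -1.02,"tz": 0,"yaw": 8.58,"claw": 0},{"tx": 0.02,"ty": -1.02,"tz": 0,"yaw": 8.58,"claw": 0},{"tx": 0.02,"ty": -1.02,"tz": 0,"yaw": 8.58,"claw": 0},{"tx": 0.02,"ty": -1.02,"tz": 0,"yaw": 8.58,"claw": 0},{"tx": 0.02,"ty": -1.02,"tz": 0,"yaw": 8.58,"claw": 0},{"tx": 0.02,"ty": -1.02,"tz": 0,"yaw": 8.58,"claw": 0},{"tx": 0.02,"ty": -1.02,"tz": 0,"yaw": 8.58,"claw": 0},{"tx": 0.02,"ty": -1.02,"tz": 0,"yaw": 8.58,"claw": 0},{"tx": 0.02,"ty": -1.02,"tz": 0,"yaw": 8.58,"claw": 0},{"tx": 0.02,"ty": -1.02,"tz": 0,"yaw": 8.58,"claw": 0},{"tx": 0.02,"ty": -1.02,"tz": 0,"yaw": 8.58,"claw": 0},{"tx": 0.02,"ty": -1.02,"tz": 0,"yaw": 8.58,"claw": 0},{"tx": 0.02,"ty": -1.02,"tz": 0,"yaw": 8.58,"claw": 0},{"tx": 0.02,"ty": -1.02,"tz": 0,"yaw": 8.58,"claw": 0},{"tx": 0.02,"ty": -1.02,"tz": 0,"yaw": 8.58,"claw": 0},{"tx": 0.02,"ty": -1.02,"tz": 0,"yaw": 8.58,"claw": 0},{"tx": 0.02,"ty": -1.02,"tz": 0,"yaw": 8.58,"claw": 0},{"tx": 0.02,"ty": -1.02,"tz": 0,"yaw": 8.58,"claw": 0}]'

```text
time_s: 8.4
position: [0.5752, -0.1155, 0.18]
tool_rot: [[-0.988, 0.156, 0.0], [0.156, 0.988, -0.0], [-0.0, 0.0, -1.0]]
ft_force: [-0.0, -0.1, 1.1]
grip_width: -0.0002
gripper_force: 0.0
```

Run:
```python
from h import *
s=env.observe(); print(s["q"].round(1),s["position"].round(4))
z=np.load("w3.npz"); m={k:z[k] for k in("fovy","cx","cy","dist_coeffs","T")}; m["fovy"]=float(m["fovy"])
A=np.array([.5375,.0702])
for n,u,v,h in[("axis",449,361,.079),("ptip",454,80,.054),("bar",452.5,170,.06),("blade",456.5,55,.06),("piv",690,314,.042),("leverend",795,312,.038)]:
    w=ray(m,[(u*.64,v*.64)],h)[0][:2]; e=w-A; print(n,w.round(4),np.hypot(*e).round(4),np.degrees(np.arctan2(e[1],e[0])).round(1))
```

```text
[ -22.9   28.7   74.9    0.    76.4 -104. ] [ 0.5752 -0.1155  0.18  ]
axis [0.5384 0.0713] 0.0014 49.5
ptip [0.6628 0.0676] 0.1254 -1.2
bar [0.6236 0.0686] 0.0861 -1.0
blade [0.6725 0.0671] 0.1351 -1.3
piv [ 0.5464 -0.0599] 0.1304 -86.1
leverend [ 0.5449 -0.1221] 0.1924 -87.8
```

>>> servo_tool --steps '[{"tx": 0.2,"ty": 0,"tz": -4,"yaw": 3,"claw": 0},{"tx": 0,"ty": 0,"tz": -4,"yaw": 3,"claw": 0},{"tx": 0,"ty": 0,"tz": -3,"yaw": 0,"claw": 0},{"tx": 0,"ty": 0,"tz": -2,"yaw": 0,"claw": 0},{"tx": 0,"ty": 0,"tz": -0.6,"yaw": 0,"claw": 0},{"tx": 0,"ty": 0,"tz": 0,"yaw": 0,"claw": 0}]'

```text
time_s: 9.0
position: [0.5766, -0.1152, 0.0437]
tool_rot: [[-0.998, 0.058, -0.001], [0.058, 0.998, 0.0], [0.001, 0.0, -1.0]]
ft_force: [0.3, 0.4, 0.2]
grip_width: -0.0002
gripper_force: 0.0
```

Run:
```python
from h import *
P=np.array([.546,-.063]); s=env.observe(); R=s["tool_rot"]; print(s["position"].round(4),s["ft_force"].round(1))
y=np.degrees(np.arctan2(R[1,1],R[0,1]))-180; c=s["position"][:2]
for a in np.linspace(-93,-175,20):
    e=np.radians(a); Q=P+.055*np.array([np.cos(e),np.sin(e)])+.017*np.array([-np.sin(e),np.cos(e)])
    d=((Q-c)*100).round(2); c=c+d/100; dy=round(a-y,1); y+=dy; print(d,dy)
```

```text
[ 0.5766 -0.1152  0.0437] [0.3 0.4 0.2]
[-1.65 -0.37] 0.3
[-0.42 -0.09] -4.3
[-0.43 -0.05] -4.3
[-0.43 -0.03] -4.3
[-0.44  0.01] -4.3
[-0.43  0.04] -4.4
[-0.43  0.07] -4.3
[-0.42  0.1 ] -4.3
[-0.41  0.14] -4.3
[-0.4   0.16] -4.3
[-0.39  0.2 ] -4.3
[-0.37  0.22] -4.4
[-0.35  0.26] -4.3
[-0.33  0.27] -4.3
[-0.32  0.3 ] -4.3
[-0.28  0.33] -4.3
[-0.27  0.34] -4.3
[-0.23  0.37] -4.3
[-0.21  0.38] -4.4
[-0.18  0.39] -4.3
```

>>> servo_tool --steps '[{"tx": -0.8,"ty": -0.2,"tz": 0,"yaw": 0.3,"claw": 0},{"tx": -0.85,"ty": -0.17,"tz": 0,"yaw": 0,"claw": 0},{"tx": -0.42,"ty": -0.09,"tz": 0,"yaw": -4.3,"claw": 0},{"tx": -0.43,"ty": -0.05,"tz": 0,"yaw": -4.3,"claw": 0},{"tx": -0.43,"ty": -0.03,"tz": 0,"yaw": -4.3,"claw": 0},{"tx": -0.44,"ty": 0.01,"tz": 0,"yaw": -4.3,"claw": 0},{"tx": -0.43,"ty": 0.04,"tz": 0,"yaw": -4.4,"claw": 0},{"tx": -0.43,"ty": 0.07,"tz": 0,"yaw": -4.3,"claw": 0},{"tx": -0.42,"ty": 0.1,"tz": 0,"yaw": -4.3,"claw": 0},{"tx": -0.41,"ty": 0.14,"tz": 0,"yaw": -4.3,"claw": 0},{"tx": -0.4,"ty": 0.16,"tz": 0,"yaw": -4.3,"claw": 0},{"tx": -0.39,"ty": 0.2,"tz": 0,"yaw": -4.3,"claw": 0},{"tx": -0.37,"ty": 0.22,"tz": 0,"yaw": -4.4,"claw": 0},{"tx": -0.35,"ty": 0.26,"tz": 0,"yaw": -4.3,"claw": 0},{"tx": -0.33,"ty": 0.27,"tz": 0,"yaw": -4.3,"claw": 0},{"tx": -0.32,"ty": 0.3,"tz": 0,"yaw": -4.3,"claw": 0},{"tx": -0.28,"ty": 0.33,"tz": 0,"yaw": -4.3,"claw": 0},{"tx": -0.27,"ty": 0.34,"tz": 0,"yaw": -4.3,"claw": 0},{"tx": -0.23,"ty": 0.37,"tz": 0,"yaw": -4.3,"claw": 0}]'

```text
time_s: 10.9
position: [0.4958, -0.0931, 0.0455]
tool_rot: [[-0.233, 0.973, 0.002], [0.973, 0.233, -0.001], [-0.002, 0.002, -1.0]]
ft_force: [1.5, -0.8, 0.2]
grip_width: 0.0
gripper_force: 0.7
```

>>> servo_tool --steps '[{"tx": -0.21,"ty": 0.3,"tz": 0,"yaw": -4.3,"claw": 0},{"tx": -0.1,"ty": 0.2,"tz": 0,"yaw": -2,"claw": 0},{"tx": 0,"ty": 0,"tz": 0,"yaw": 0,"claw": 0}]'

```text
time_s: 11.2
position: [0.4926, -0.0878, 0.0453]
tool_rot: [[-0.128, 0.992, 0.002], [0.992, 0.128, -0.001], [-0.001, 0.001, -1.0]]
ft_force: [0.9, -0.0, -0.5]
grip_width: -0.0001
gripper_force: 0.0
```

>>> servo_tool --steps '[{"tx": -0.05,"ty": 0.15,"tz": 0,"yaw": -1.5,"claw": 0},{"tx": -0.05,"ty": 0.15,"tz": 0,"yaw": -1.5,"claw": 0},{"tx": 0,"ty": 0,"tz": 0,"yaw": 0,"claw": 0}]'

```text
time_s: 11.5
position: [0.4918, -0.0847, 0.0445]
tool_rot: [[-0.075, 0.997, 0.0], [0.997, 0.075, -0.0], [-0.0, 0.0, -1.0]]
ft_force: [-0.1, -1.1, 0.2]
grip_width: -0.0
gripper_force: 0.2
```

>>> servo_tool --steps '[{"tx": 0,"ty": 0.15,"tz": 0,"yaw": -1,"claw": 0},{"tx": 0,"ty": 0,"tz": 0,"yaw": 0,"claw": 0}]'

```text
time_s: 11.7
position: [0.4917, -0.084, 0.0444]
tool_rot: [[-0.058, 0.998, -0.0], [0.998, 0.058, -0.002], [-0.002, -0.0, -1.0]]
ft_force: [-3.2, -6.9, 1.7]
grip_width: -0.0002
gripper_force: 3.6
```

The force rose to 7 N, so the lever is at its stop. Back off and check.

>>> servo_tool --steps '[{"tx": 0,"ty": -0.5,"tz": 0,"yaw": 0,"claw": 0},{"tx": 0,"ty": -2,"tz": 0,"yaw": 0,"claw": 0},{"tx": 0,"ty": -3,"tz": 0,"yaw": 0,"claw": 0},{"tx": 0,"ty": 0,"tz": 5,"yaw": 0,"claw": 0},{"tx": 0,"ty": -4,"tz": 5,"yaw": 0,"claw": 0},{"tx": -2,"ty": -4,"tz": 5,"yaw": 0,"claw": 0},{"tx": -2,"ty": -4,"tz": 3,"yaw": 0,"claw": 0},{"tx": -2,"ty": -4,"tz": 0,"yaw": 0,"claw": 0},{"tx": 0,"ty": -4,"tz": 0,"yaw": 0,"claw": 0},{"tx": 0,"ty": -4,"tz": 0,"yaw": 0,"claw": 0},{"tx": 0,"ty": 0,"tz": 0,"yaw": 0,"claw": 0},{"tx": 0,"ty": 0,"tz": 0,"yaw": 0,"claw": 0}]'

```text
time_s: 12.9
position: [0.438, -0.3567, 0.1979]
tool_rot: [[-0.057, 0.998, -0.001], [0.998, 0.057, 0.001], [0.001, -0.0, -1.0]]
ft_force: [0.7, -0.1, -0.5]
grip_width: 0.0001
gripper_force: 0.0
```

Run:
```python
from h import *
p,d=env.get_image("top")
cv2.imwrite("pics/c9.png",cv2.resize(p[120:290,190:370],None,fx=3.5,fy=3.5,interpolation=cv2.INTER_CUBIC)[:,:,::-1])
```

```text
(no output)
```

View pics/c9.png

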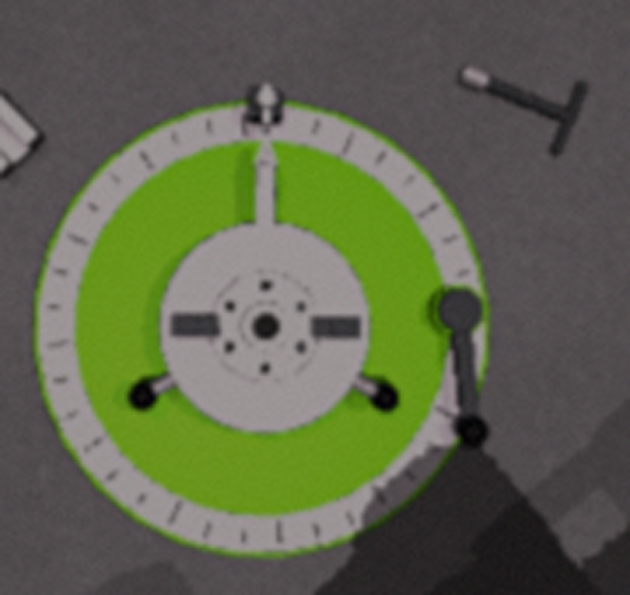

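The top view shows the pointed arm (265,150) in line with the post (265,100). The lever runs from (459,310) to (471,430), about 87° round and at its stop. The bystanders in view are unmoved.

```bash
python3 -c "
from rig import env
print(env.close_job())"
```

```text
the job is handed in; nothing more can be done
None
```

The job is handed in, though no verdict came back: the pointed arm is in line with the index post to about 1 mm, and the lock lever was pushed until it met firm resistance (about 7 N) at roughly 87° of its 90°.

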